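# Scan the taller canister's stock label

## Task

Pick up the handheld scanner from its round charging pad and scan the sloping bar label in front of the taller canister: aim the window at the middle of the label, square to the card, about 7 cm away, and hold it still there for about two seconds. Do not scan the other label. Then stand the scanner upright again with its whole foot on the pad, without dropping it, and leave everything else where it is.

Things in the scene. Friction and masses are not known exactly. Their poses are not given: they have to be found in the camera images.
- scanner: Handheld scanner, 170 mm, 0.15-0.31 kg, standing on the pad on its window. Round black head 62 mm diameter up to 42 mm, narrowing to 66; then a straight grey handle, 44 mm along x, 30 along y, grip it at 80 to 160 mm. Origin: centre of the flat underside, the window; z up the handle; the window looks along -z. Reads by itself when aimed and still (no trigger), however turned about z.
- charging_pad: Fixed flat round grey pad, 110 mm diameter, 10 mm high, without a rim. Origin: centre of its underside, on the worktop; z up, top surface at z = 10 mm.
- label_tall: White card 60 x 90 mm with black bars, the one to scan, on a fixed wooden stand (110 mm wide, 66 high) in front of the taller canister; both stands are alike. Board slopes 30 degrees, low edge nearer the robot. Origin: middle of the card's face, 45 mm above the worktop. z: square out of the card, up and leaning 30 degrees to the front; x: up the slope; y: along the 90 mm width.
- label_small: White card 60 x 90 mm with black bars, not to be scanned, on a fixed wooden stand (110 mm wide, 66 high) in front of the smaller canister; both stands are alike. Board slopes 30 degrees, low edge nearer the robot. Origin: middle of the card's face, 45 mm above the worktop. z: square out of the card, up and leaning 30 degrees to the front; x: up the slope; y: along the 90 mm width.
- canister_tall: Green enamelled canister with knobbed lid, the taller of the two: 102 mm diameter, 140 mm high, loose, standing about 110 mm behind the middle of its label. Origin: centre of its underside, z up. Not to be moved.
- canister_small: Green enamelled canister with knobbed lid, the smaller of the two: 92 mm diameter, 110 mm high, loose, standing about 110 mm behind the middle of its label. Origin: centre of its underside, z up. Not to be moved.
- pepper_mill: Turned dark wooden pepper mill, 58 mm diameter, 170 mm high, loose bystander at the back. Origin: centre of its underside, z up.
- espresso_cup: Small brown cup with handle, 67 x 94 x 58 mm high, loose bystander. Origin: on its underside, z up.
- tumbler: Clear drinking glass, 76 mm diameter, 86 mm high, loose bystander. Origin: centre of its underside, z up.
Things that resemble listed ones, but are neither listed nor needed, are in the scene too. Leave any orange look-alike of the scanner alone. There is more than one size of the charging_pad; the job needs the smaller.

How it is judged:
By the outcome, as a careful person would: the job done as asked, in the order asked, and still so for the second after the job is handed in, with the robot touching nothing.
It also fails if it takes over 54 s, if anything falls off the work surface, if the arm or the gripper's body presses on something with over 40 N, if the wrist force passes 120 N, or if a joint passes its speed limit or range.

## Robot

A 7-joint arm with a two-finger parallel gripper is mounted at the origin on a cart in front of the work surface, level with it; the furniture and walls round the work are solid. World frame = base frame: x ahead of the robot, y to its left, z up, the work surface at z = 0. Lengths are in mm, angles in rad, forces in N, time in s.
With the tool pointing down it reaches from about 425 to 1025 mm from the base axis. Payload 9.4 kg.
Tool frame: the origin (TCP) lies on the centre line of the jaws, within the pads' length; the fingertips stand 19 mm ahead of it and the grasp point (between the pads) is the TCP; z points along the fingers, x is the direction in which the jaws open and shut, and the axes are right-handed (so a half turn about z gives the same grasp; the last joint's range is limited). The gripper opens to 93 mm and grips with 3 to 60 N. Pads are 15 mm wide; open, the fingers measure 128 mm over their backs; the gripper's body (75 mm by 188 mm) begins 65 mm behind the grasp point.
Start: joints at [1.078, 0.599, -0.003, 1.599, 0.002, 0.943, -0.08], TCP at [292.834, -663.229, 237.618] pointing down, gripper open.
Joint ranges: [-2.57, 2.57], [-0.35, 1.97], [-1.29, 1.29], [0.11, 2.56], [-1.05, 4.19], [0.11, 1.86], [-2.63, 2.63]. Speed limits (rad/s): [2.22, 2.22, 3.01, 3.01, 3.14, 3.14, 3.14].

## Interface

Orientations are given as a rotation vector (axis times angle).
In Python, from station import arm gives the robot as it stands. The module is installed in compiled form; this text tells all that it offers.
- The arm moves only by the shell command python3 -m crank 'ROWS' [FORCE]. ROWS is a JSON object of lists of equal length, an entry for each row: "translation": the shift along the tool's x, y, z in mm, a list of three; "rot": the turn, a rotation vector about the tool's x, y, z in rad, a list of three; "gripper": the opening, from 0 (shut) to 1 (fully open). In form: {"translation": [[tx, ty, tz], ...], "rot": [[rx, ry, rz], ...], "gripper": [gripper, ...]}. A call has 1 to 12 rows; each row is the pose to reach, as a shift and turn from the pose measured when the call began, along the tool's axes at that moment; what a row does not reach only later rows make up. A row lasts 1/12 s, in which the tool goes at most 41.7 mm and 7.16 degrees, less where a joint would pass 70% of its speed; a pose out of reach is approached as far as the arm can. A call with a gripper value outside its range is refused whole. The fingers move at their own pace and stop on an object; FORCE is the grip in N (left out, the last holds). Time passes only in rows, so rows that repeat a pose let the fingers close. It gives the time, the measured TCP pose, the force and the opening at its end, in the units of the state.
- arm.read_state(): the state, without advancing time (a new reading comes with each control period).
- arm.grab_frame(name): name is "scene" or "top" or "wrist"; returns a dict with "image" (420x560x3 uint8, red, green, blue), "K" (3x3 intrinsics, pixels), "distortion" ([k1, k2, p1, p2, k3] as OpenCV has them; the pictures are not rectified), "R" (3x3) and "t" (3): a world point X has camera coordinates R X + t. Camera axes: x right, y down, z forward; pixel columns grow to the right and rows downward; lengths in mm; the calibration is good to about 2 mm. A picture is of the moment at which its call begins. There is no depth.
- arm.job_done(): hands the job in, once; it reports no verdict.
The state is a dict: "time_s": time; "joint_positions": joint angles; "joint_vel": joint speeds; "tau": joint torques, N m; "position": TCP position; "orientation": TCP orientation; "ft_force": force on the tool from outside, world axes, zero at the start; "wrist_torque": the same for the moment, N m; "grip_width": opening from 0.0 (shut) to 1.0 (fully open).
Only numpy, scipy, OpenCV 4.12 (cv2) and the standard library are available. Lean on these libraries where they do the work, as an engineer would, in place of code of your own. Each camera call takes 0.05 s, during which the arm holds its last target.

## Working session

There is one attempt and no reset: what is moved stays moved. The work goes in short steps, Python scripts to look and compute and a shell command to move; the robot and the scene stay as the last step left them, time stands still between calls to the robot, and variables do not carry over. Pictures are saved under pics/ and viewed, and the job is handed in when it is done.

```bash
mkdir -p pics
python3 - <<'E'
from station import arm
import cv2
print(arm.read_state())
for n in ["scene","top","wrist"]:
    f=arm.grab_frame(n); cv2.imwrite(f"pics/{n}0.png",f["image"][:,:,::-1])
    print(n,f["K"],f["distortion"],f["R"],f["t"])
E
```

```text
{'time_s': 0.0, 'joint_positions': array([ 1.07827327,  0.60013207, -0.00251666,  1.60010113,  0.00177723,
        0.94289785, -0.07981197]), 'joint_vel': array([ 7.91806225e-04, -2.67193485e-04, -3.13889208e-04,  7.00891162e-04,
        1.11325671e-04, -4.60262406e-05, -7.25274118e-04]), 'tau': array([-4.15728294e-06, -7.65077090e+01,  1.49753194e+00, -2.52357030e+01,
       -5.23564545e-02,  1.70932920e-02,  1.25335864e-04]), 'position': array([ 292.65590547, -662.82156601,  236.76557334]), 'orientation': array([-2.63154963e+00,  1.71464981e+00,  2.13135628e-03]), 'ft_force': array([0.91413416, 0.10013213, 0.11249033]), 'wrist_torque': array([-0.03311258, -0.02644003, -0.0047351 ]), 'grip_width': 1.0004727961883162}
scene [[529.69582417   0.         284.09146528]
 [  0.         529.69582417 200.45616175]
 [  0.           0.           1.        ]] [-0.06616383  0.          0.          0.          0.        ] [[ 0.57942584 -0.81498871 -0.00768739]
 [-0.3471816  -0.23827737 -0.90702196]
 [ 0.73738092  0.52822088 -0.42101315]] [-371.81467403  221.38451606 1289.26454873]
top [[462.18988964   0.         277.94735634]
 [  0.         462.18988964 207.15212381]
 [  0.           0.           1.        ]] [-0.00523494  0.          0.          0.          0.        ] [[-0.03971432 -0.99921014 -0.00136718]
 [-0.97680532  0.03911188 -0.210527  ]
 [ 0.21041419 -0.00702546 -0.97758709]] [ -42.30446295  550.61517241 1254.10561559]
wrist [[345.2128532    0.         277.87151833]
 [  0.         345.2128532  212.11674767]
 [  0.           0.           1.        ]] [0.02862999 0.         0.         0.         0.        ] [[ 0.40546941 -0.91410794 -0.00110823]
 [-0.88444778 -0.39261885  0.25219548]
 [-0.23096901 -0.10127738 -0.96767567]] [-724.81049797  -31.1524932   389.47424366]
```

View pics/scene0.png

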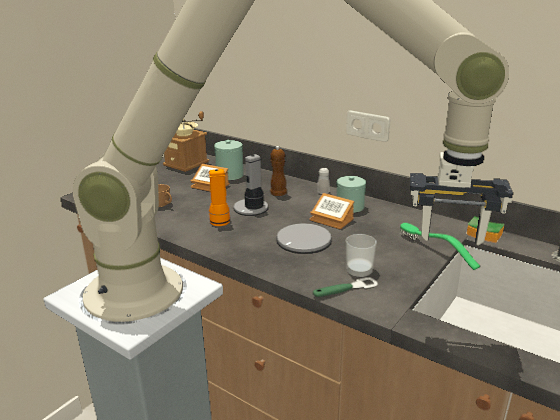

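View pics/top0.png

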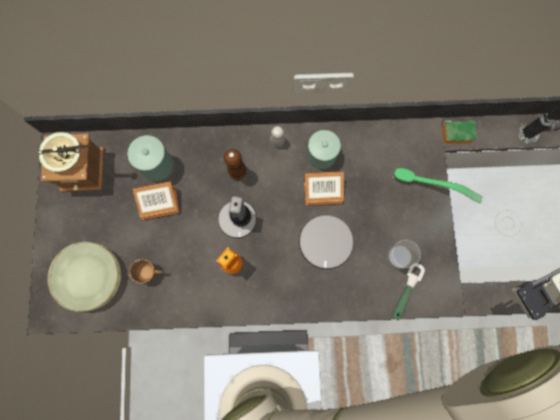

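View pics/wrist0.png

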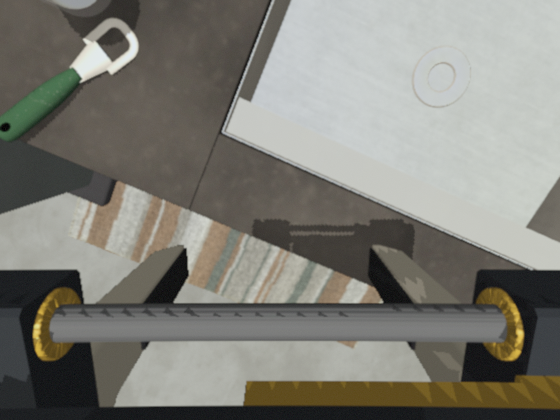

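```bash
cat > h.py <<'E'
from station import arm
import cv2, numpy as np
def und(f,px):
    return cv2.undistortPoints(np.array(px,float).reshape(-1,1,2),f["K"],np.array(f["distortion"])).reshape(-1,2)
def ray(f,px):
    p=und(f,px); d=np.c_[p,np.ones(len(p))]@f["R"]; c=-f["R"].T@f["t"]; return c,d
def onz(f,px,z):
    c,d=ray(f,px); return c+d*((z-c[2])/d[:,2])[:,None]
def proj(f,X):
    return cv2.projectPoints(np.array(X,float).reshape(-1,3),cv2.Rodrigues(f["R"])[0],f["t"],f["K"],np.array(f["distortion"]))[0].reshape(-1,2)
def tri(f,p,g,q):
    c1,d1=ray(f,[p]);c2,d2=ray(g,[q]);d1=d1[0];d2=d2[0]
    s=np.linalg.lstsq(np.c_[d1,-d2],c2-c1,rcond=None)[0]
    a=c1+s[0]*d1;b=c2+s[1]*d2
    return (a+b)/2,np.linalg.norm(a-b)
E
python3 - <<'E'
from h import *
a=cv2.imread("pics/scene0.png");t=cv2.imread("pics/top0.png")
L=cv2.resize(a[120:260,150:400],None,fx=3,fy=3,interpolation=cv2.INTER_CUBIC);cv2.imwrite("pics/c1.png",L)
cv2.imwrite("pics/c2.png",cv2.resize(t[120:290,120:370],None,fx=3,fy=3,interpolation=cv2.INTER_CUBIC))
f=arm.grab_frame("top");g=arm.grab_frame("scene")
for n,p,z in [("pad",(237.5,219),10),("bigpad",(327,242),10),("labL",(156,200),45),("labR",(324,187.5),45)]:
    print(n,onz(f,[p],z).round(1))
hsv=cv2.cvtColor(f["image"],cv2.COLOR_RGB2HSV)
# grey pad discs
for nm,z in [("pad",10)]:
    m=cv2.inRange(hsv,(0,0,105),(179,40,190)); 
    cs,_=cv2.findContours(m,cv2.RETR_EXTERNAL,cv2.CHAIN_APPROX_NONE)
    for c in cs:
        if cv2.contourArea(c)>300: 
            r=cv2.boundingRect(c)
            if r[2]<100: 
                e=cv2.fitEllipse(cv2.convexHull(c)); print(r,e)
                w=onz(f,cv2.convexHull(c).reshape(-1,2),10); print(cv2.minEnclosingCircle(w[:,:2].astype(np.float32)))
E
```

```text
pad [[528.2  55.3  10. ]]
bigpad [[ 449.9 -202.6   10. ]]
labL [[586.5 286.   45. ]]
labR [[ 604.3 -199.9   45. ]]
(80, 310, 30, 23) ((93.9149169921875, 319.29071044921875), (21.651578903198242, 34.66999053955078), 54.99235916137695)
((254.75204467773438, 462.2132568359375), 47.90864944458008)
(109, 219, 50, 36) ((133.74794006347656, 236.24342346191406), (31.442224502563477, 51.9611701965332), 65.88715362548828)
((488.5599670410156, 358.72833251953125), 74.97325897216797)
(264, 206, 90, 86) ((302.3030090332031, 246.98974609375), (73.6007308959961, 114.25350189208984), 64.2622299194336)
((438.0613708496094, -159.040283203125), 153.77853393554688)
(32, 205, 35, 64) ((47.85184860229492, 232.3394775390625), (32.78041458129883, 74.40242004394531), 13.764870643615723)
((499.647216796875, 607.8145141601562), 99.80010223388672)
(126, 134, 39, 37) ((145.26351928710938, 152.25205993652344), (35.89448928833008, 39.06480407714844), 62.69780349731445)
((745.7952270507812, 330.70965576171875), 58.83513641357422)
(243, 125, 60, 68) ((276.3561706542969, 161.23678588867188), (65.35736846923828, 80.19519805908203), 159.30926513671875)
((704.8453979492188, -69.24418640136719), 121.06771087646484)
(448, 124, 92, 25) ((492.7499694824219, 137.2350616455078), (26.13197898864746, 98.06145477294922), 85.12041473388672)
((736.9432983398438, -728.525146484375), 142.28953552246094)
(293, 72, 61, 20) ((321.2878112792969, 81.10713958740234), (22.47934341430664, 72.62039184570312), 87.01956176757812)
((959.8206787109375, -222.38560485839844), 97.49131774902344)
```

View pics/c1.png

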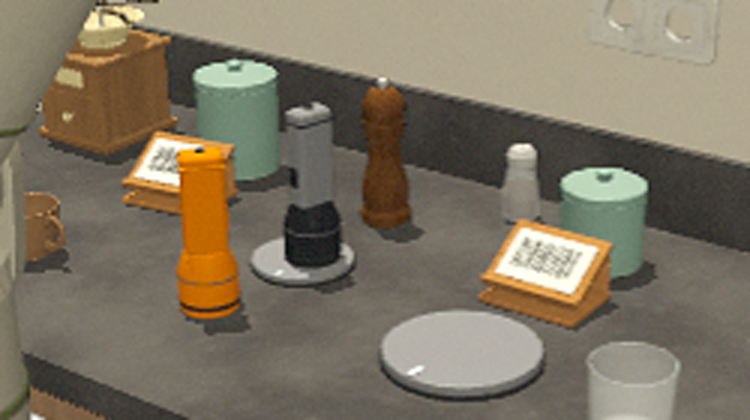

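View pics/c2.png

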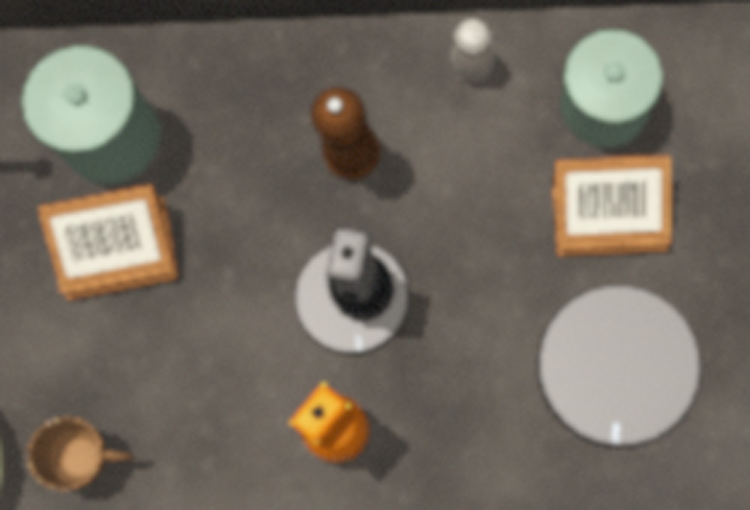

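```bash
cat > m1.py <<'E'
from h import *
f=arm.grab_frame("top");im=f["image"];hsv=cv2.cvtColor(im,cv2.COLOR_RGB2HSV);g=cv2.cvtColor(im,cv2.COLOR_RGB2GRAY)
def card(x0,y0,x1,y1):
    R=im[y0:y1,x0:x1]; m=((R.min(2)>140)).astype(np.uint8); m=cv2.morphologyEx(m,cv2.MORPH_CLOSE,np.ones((9,9)))
    c=max(cv2.findContours(m,0,1)[0],key=cv2.contourArea); b=cv2.boxPoints(cv2.minAreaRect(cv2.convexHull(c)))+[x0,y0]
    b=b[np.argsort(b[:,1])]; up=b[:2][np.argsort(b[:2,0])]; lo=b[2:][np.argsort(b[2:,0])]
    U=onz(f,up,60);L=onz(f,lo,30)
    cen=(U.sum(0)+L.sum(0))/4; yv=(U[0]-U[1]+L[0]-L[1])/2; xv=(U.mean(0)-L.mean(0))
    print("card",b.round(1).tolist(),cen.round(1),"w",np.linalg.norm(yv).round(1),"h",np.linalg.norm(xv).round(1),"yaw of slope",np.degrees(np.arctan2(xv[1],xv[0])).round(1),"yaw from y",np.degrees(np.arctan2(-yv[0],yv[1])).round(1))
card(132,182,182,222); card(300,170,350,206)
def circ(x0,y0,x1,y1,z,thr,rr):
    R=g[y0:y1,x0:x1]; m=((R>thr)&(hsv[y0:y1,x0:x1,1]<50)).astype(np.uint8)
    c=max(cv2.findContours(m,0,cv2.CHAIN_APPROX_NONE)[0],key=cv2.contourArea).reshape(-1,2)+[x0,y0]
    h=cv2.convexHull(c.astype(np.int32)).reshape(-1,2)
    return h,onz(f,h,z)
h,w=circ(212,195,264,245,10,110,55); print(h.tolist())
from scipy.optimize import least_squares
k=(h[:,1]>205); r=least_squares(lambda p:np.hypot(w[k,0]-p[0],w[k,1]-p[1])-p[2],[528,55,55],loss='soft_l1'); print("pad",r.x,r.fun.round(1))
print(g[190:250:1,238]); print(g[219,210:268])
cv2.imwrite("pics/c3.png",cv2.resize(im[185:245,208:268,::-1],None,fx=9,fy=9,interpolation=cv2.INTER_NEAREST))
s=arm.grab_frame("scene"); cv2.imwrite("pics/c4.png",cv2.resize(s["image"][145:225,225:280,::-1],None,fx=7,fy=7,interpolation=cv2.INTER_NEAREST))
E
python3 m1.py
```

```text
card [[168.8, 185.2], [136.2, 191.8], [173.1, 206.4], [140.4, 212.9]] [589.2 289.9  45. ] w 95.3 h 63.6 yaw of slope 5.4 yaw from y 9.4
card [[339.9, 175.2], [307.7, 177.1], [341.1, 196.3], [308.9, 198.2]] [ 606.4 -201.2   45. ] w 93.7 h 63.3 yaw of slope 3.2 yaw from y 1.2
[[237, 196], [240, 197], [248, 203], [252, 207], [254, 211], [254, 221], [253, 224], [250, 231], [248, 233], [245, 235], [243, 236], [240, 237], [234, 237], [230, 236], [226, 234], [220, 228], [218, 224], [218, 213], [220, 209], [223, 205], [232, 196]]
pad [530.78533549  58.86574225  55.85270232] [ 0.8  0.2 -3.1 -3.6 -0.1  0.3  0.5  0.8  1.1  0.1 -0.3 -0.7 -0.5  0.1
  0.4 -0.1]
[ 91  87  87  89  90  91 105 135 162 175 178 176 168 155 152 161 166 169
 167 163 157 143 119  89  74  69  64  56  45  42  36  25  27  22  37  55
 102 156 185 191 193 199 207 210 210 204 177 119  83  92  96  97  96  97
  97  97  96  96  97  98]
[103 103 104 104 103 102 104 109 137 174 191 193 194 194 194 193 193 193
 189 173 134  79  43  36  38  37  37  40  42  54  59  56  46  31  30  22
  28  24  27  37  69 102 115 118 113  94  66  59  60  58  63  68  72  84
  95 100  99  97]
```

View pics/c3.png

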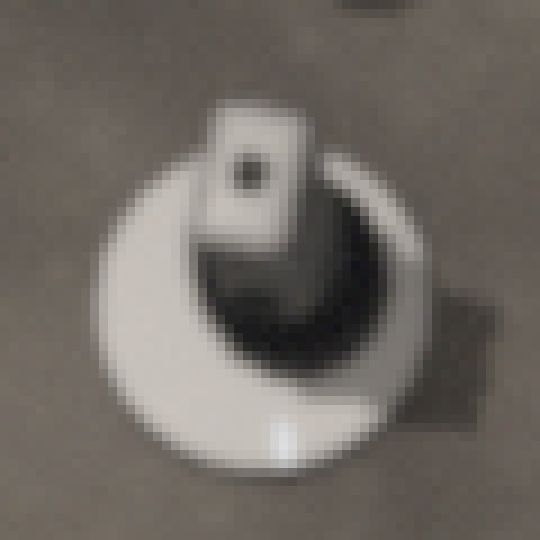

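View pics/c4.png

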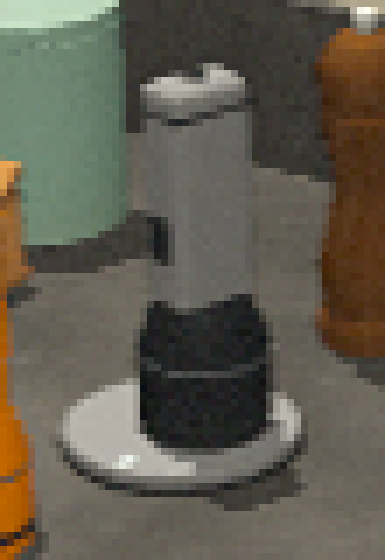

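Run:
```python
from h import *
f=arm.grab_frame("top");s=arm.grab_frame("scene")
c=np.array([(211,102),(312,113),(292,247),(198,236)])/9-.5+[208,185]
W=onz(f,c,180);print(W.round(1),"cen",W.mean(0).round(1))
print("sides",np.linalg.norm(W[0]-W[1]),np.linalg.norm(W[1]-W[2]),np.linalg.norm(W[2]-W[3]),np.linalg.norm(W[3]-W[0]))
lx=(W[0]+W[1]-W[2]-W[3]);print("long axis yaw",np.degrees(np.arctan2(lx[1],lx[0])), "short-based",np.degrees(np.arctan2(-(W[0]+W[3]-W[1]-W[2])[0],(W[0]+W[3]-W[1]-W[2])[1])))
print("dot",onz(f,[(250/9+207.5,172/9+184.5)],180), tri(f,(250/9+207.5,172/9+184.5),s,(197/7+224.5,72/7+144.5)))
# head ellipse: lower front arc of black at base z=10: bottom px crop (295,385)
# head mask dark
im=f["image"];m=(im.max(2)<75).astype(np.uint8)[190:235,225:256]
cc=max(cv2.findContours(m,0,1)[0],key=cv2.contourArea);b=cv2.boundingRect(cc);print("dark bbox",b[0]+225,b[1]+190,b[2:])
# predicted head outline for base centre guess
ctr=W.mean(0)[:2]
for z in (10,52):
    a=np.linspace(0,2*np.pi,60);P=proj(f,np.c_[ctr[0]+31*np.cos(a),ctr[1]+31*np.sin(a),a*0+z]);print(z,P.min(0).round(1),P.max(0).round(1))
# scene dark bbox
im=s["image"];m=(im.max(2)<60).astype(np.uint8)[185:215,240:268]
cc=max(cv2.findContours(m,0,1)[0],key=cv2.contourArea);b=cv2.boundingRect(cc);print("scene dark",b[0]+240,b[1]+185,b[2:])
for z in (10,52):
    P=proj(s,np.c_[ctr[0]+31*np.cos(a),ctr[1]+31*np.sin(a),a*0+z]);print(z,P.min(0).round(1),P.max(0).round(1))
# pad check in scene
for q in ((530.8,58.9),):
  P=proj(s,np.c_[q[0]+55*np.cos(a),q[1]+55*np.sin(a),a*0+10]);print("pad scene",P.min(0),P.max(0))
# canister heights
for n,kt in (("L",(147,147)),("R",(323.5,143.5))): print(n)
print("can L lid tri",tri(f,(78/3+119.6,96/3+119.6),s,(235/3+149.6,65/3+119.6)),"R",tri(f,(614/3+119.6,72/3+119.6),s,(604/3+149.6,174/3+119.6)))
st=arm.read_state();print(cv2.Rodrigues(st["orientation"])[0].round(3))
```

```text
[[557.1  56.9 180. ]
 [552.7  28.  180. ]
 [513.7  34.6 180. ]
 [518.   61.3 180. ]] cen [535.4  45.2 180. ]
sides 29.256438398633755 39.59048114822931 27.069929439923982 39.417500160784215
long axis yaw -8.039342210622717 short-based -8.870324243097134
dot [[536.08048297  46.11883875 180.        ]] (array([536.76705612,  44.70533888, 181.91548184]), np.float64(3.341894437179651))
dark bbox 230 205 (21, 22)
10 [230.4 206.1] [251.5 226.9]
52 [228.8 203. ] [250.6 224.4]
scene dark 245 187 (19, 22)
10 [243.8 201.3] [263.1 209.5]
52 [243.3 189.5] [262.8 197.5]
pad scene [232.16971555 197.69985149] [266.30163662 212.32352915]
L
R
can L lid tri (array([703.92887556, 292.8566535 , 132.92467011]), np.float64(2.260050950099881)) R (array([ 718.69907673, -203.29159907,  101.46659586]), np.float64(2.7893108808142677))
[[ 0.404 -0.915 -0.   ]
 [-0.915 -0.404  0.   ]
 [-0.     0.    -1.   ]]
```

```bash
python3 -m crank '{"translation":[[-12,-11,-5],[-35,-32,-10],[-60,-55,-15],[-85,-78,-20],[-110,-102,-25],[-135,-125,-28],[-160,-148,-28],[-185,-171,-28],[-210,-194,-28],[-235,-217,-28],[-260,-240,-28],[-275,-254,-28]],"rot":[[0,0,-0.08],[0,0,-0.19],[0,0,-0.3],[0,0,-0.41],[0,0,-0.52],[0,0,-0.63],[0,0,-0.74],[0,0,-0.85],[0,0,-0.96],[0,0,-1.07],[0,0,-1.18],[0,0,-1.29]],"gripper":[1,1,1,1,1,1,1,1,1,1,1,1]}' 40
cat > st.py <<'E'
from h import *
import sys
s=arm.read_state();R=cv2.Rodrigues(s["orientation"])[0]
print("t",round(s["time_s"],2),"p",s["position"].round(1),"q",s["joint_positions"].round(2),"F",s["ft_force"].round(1),"grip",round(s["grip_width"],3));print(R.round(3))
if len(sys.argv)>1:
    a=list(map(float,sys.argv[1].split(',')))
    print("shift tool",(R.T@(np.array(a[:3])-s["position"])).round(1))
    if len(a)>=6:   # tool z dir + tool x hint
        z=np.array(a[3:6]);z/=np.linalg.norm(z);x=np.array(a[6:9]) if len(a)>6 else R[:,0]
        x=x-z*(x@z);x/=np.linalg.norm(x);G=np.c_[x,np.cross(z,x),z];print("rot",cv2.Rodrigues(R.T@G)[0].ravel().round(4))
E
python3 st.py 536,45,265,0,0,-1,0.148,0.989,0
```

```text
time_s: 1.45
position: [415.1, -305.6, 266.0]
orientation: [-3.133, -0.225, -0.001]
ft_force: [-0.4, -0.4, 0.1]
grip_width: 1.001
t 1.45 p [ 415.1 -305.6  266. ] q [ 0.84  0.34 -0.41  2.02  0.18  0.81  0.46] F [-0.4 -0.4  0.1] grip 1.001
[[ 0.99   0.143  0.001]
 [ 0.143 -0.99   0.   ]
 [ 0.001 -0.    -1.   ]]
shift tool [ 169.7 -329.8    1.2]
rot [ 3.000e-04 -7.000e-04 -1.279e+00]
```

```bash
python3 -m crank '{"translation":[[8,-15,0],[22,-43,0],[38,-73,0],[53,-103,0],[69,-134,0],[84,-164,0],[100,-194,0],[115,-224,0],[131,-254,0],[146,-284,0],[160,-312,0],[170,-330,0]],"rot":[[0,0,-0.07],[0,0,-0.18],[0,0,-0.29],[0,0,-0.4],[0,0,-0.51],[0,0,-0.62],[0,0,-0.73],[0,0,-0.84],[0,0,-0.95],[0,0,-1.06],[0,0,-1.17],[0,0,-1.279]],"gripper":[1,1,1,1,1,1,1,1,1,1,1,1]}' 40
python3 st.py 536,45,132,0,0,-1,0.148,0.989,0
python3 - <<'E'
from h import *
f=arm.grab_frame("wrist");cv2.imwrite("pics/w1.png",f["image"][:,:,::-1])
for X in ([536,45,180],[536,45,10],[530.8,58.9,10],[589.2,289.9,45]): print(X,proj(f,[X]).round(1))
E
```

```text
time_s: 2.45
position: [536.9, 48.7, 266.8]
orientation: [2.372, 2.059, 0.004]
ft_force: [0.2, 0.2, 0.6]
grip_width: 0.999
t 2.45 p [536.9  48.7 266.8] q [ 0.38  0.44 -0.79  1.96  0.4   0.9   0.81] F [0.2 0.2 0.6] grip 0.999
[[ 0.14   0.99   0.002]
 [ 0.99  -0.14   0.002]
 [ 0.002  0.002 -1.   ]]
shift tool [ -4.   -0.6 134.8]
rot [ 0.0018 -0.0018  0.0077]
[536, 45, 180] [[273.  223.4]]
[536, 45, 10] [[274.7 182.3]]
[530.8, 58.9, 10] [[285.8 176.3]]
[589.2, 289.9, 45] [[504.6 204.3]]
```

View pics/w1.png

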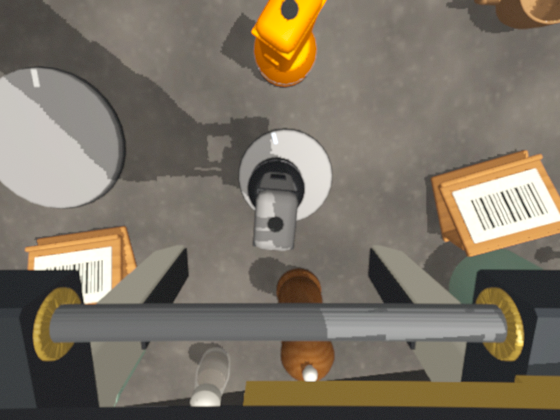

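```bash
python3 -m crank '{"translation":[[-2,-0.5,6],[-3.5,-0.5,20],[-3.5,-0.5,35],[-3.5,-0.5,50],[-3.5,-0.5,65],[-3.5,-0.5,80],[-3.5,-0.5,95],[-3.5,-0.5,108],[-3.5,-0.5,120],[-3.5,-0.5,129],[-3.5,-0.5,134],[-3.5,-0.5,134]],"rot":[[0,0,0],[0,0,0],[0,0,0],[0,0,0],[0,0,0],[0,0,0],[0,0,0],[0,0,0],[0,0,0],[0,0,0],[0,0,0],[0,0,0]],"gripper":[1,1,1,1,1,1,1,1,1,1,1,1]}' 40
python3 st.py
python3 - <<'E'
from h import *
f=arm.grab_frame("wrist");cv2.imwrite("pics/w2.png",f["image"][:,:,::-1])
E
```

```text
time_s: 3.5
position: [537.0, 48.4, 132.0]
orientation: [-2.361, -2.07, -0.006]
ft_force: [0.1, 1.2, -0.3]
grip_width: 0.998
t 3.5 p [537.   48.4 132. ] q [ 0.25  0.6  -0.64  2.09  0.61  0.63  0.63] F [ 0.1  1.2 -0.3] grip 0.998
[[ 0.131  0.991  0.002]
 [ 0.991 -0.131  0.004]
 [ 0.004  0.001 -1.   ]]
```

View pics/w2.png

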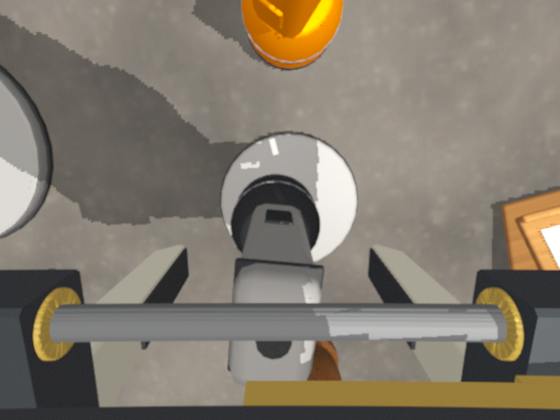

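```bash
python3 -m crank '{"translation":[[0,0,0],[0,0,0],[0,0,0],[0,0,0],[0,0,0],[0,0,0],[0,0,0],[0,0,0],[0,0,0],[0,0,0]],"rot":[[0,0,0],[0,0,0],[0,0,0],[0,0,0],[0,0,0],[0,0,0],[0,0,0],[0,0,0],[0,0,0],[0,0,0]],"gripper":[0.6,0.4,0.3,0.2,0.2,0.2,0.2,0.2,0.2,0.2]}' 45
python3 st.py
python3 - <<'E'
from h import *
f=arm.grab_frame("wrist");cv2.imwrite("pics/w3.png",f["image"][:,:,::-1])
E
```

```text
time_s: 4.38
position: [537.3, 48.5, 132.7]
orientation: [-2.361, -2.071, -0.007]
ft_force: [-0.1, 0.7, 1.4]
grip_width: 0.331
t 4.38 p [537.3  48.5 132.7] q [ 0.25  0.6  -0.65  2.09  0.61  0.64  0.63] F [-0.1  0.7  1.4] grip 0.331
[[ 0.13   0.991  0.003]
 [ 0.991 -0.13   0.003]
 [ 0.004  0.002 -1.   ]]
```

View pics/w3.png

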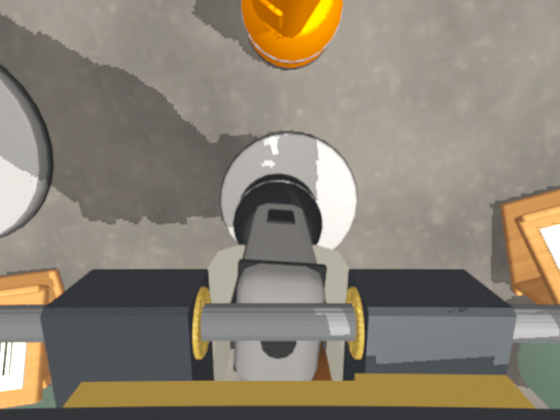

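```bash
python3 -m crank '{"translation":[[0,0,-2],[0,0,-6],[0,0,-14],[0,0,-25],[0,0,-37],[0,0,-50],[0,0,-63],[0,0,-76],[0,0,-88],[0,0,-97],[0,0,-103],[0,0,-105]],"rot":[[0,0,0],[0,0,0],[0,0,0],[0,0,0],[0,0,0],[0,0,0],[0,0,0],[0,0,0],[0,0,0],[0,0,0],[0,0,0],[0,0,0]],"gripper":[0.2,0.2,0.2,0.2,0.2,0.2,0.2,0.2,0.2,0.2,0.2,0.2]}' 45
python3 st.py 500,230,238,0,0,-1
python3 - <<'E'
from h import *
f=arm.grab_frame("wrist");cv2.imwrite("pics/w4.png",f["image"][:,:,::-1])
f=arm.grab_frame("scene");cv2.imwrite("pics/s4.png",f["image"][:,:,::-1])
E
```

```text
time_s: 5.43
position: [537.3, 48.0, 239.0]
orientation: [2.362, 2.071, 0.008]
ft_force: [-0.1, -0.2, -2.5]
grip_width: 0.327
t 5.43 p [537.3  48.  239. ] q [ 0.36  0.47 -0.77  1.99  0.44  0.84  0.78] F [-0.1 -0.2 -2.5] grip 0.327
[[ 0.131  0.991  0.004]
 [ 0.991 -0.131  0.003]
 [ 0.003  0.003 -1.   ]]
shift tool [175.5 -60.8   1.4]
rot [ 0.0034 -0.0035 -0.    ]
```

View pics/w4.png

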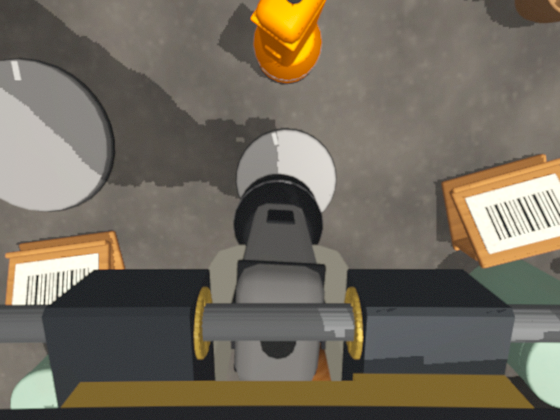

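View pics/s4.png

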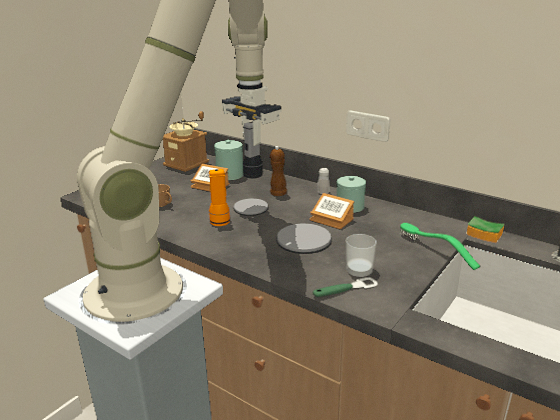

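```bash
python3 -m crank '{"translation":[[4,-2,0],[15,-6,0],[32,-13,0],[50,-20,0],[68,-28,0],[84,-35,0],[94,-39,0],[98,-40,0],[98,-40,0]],"rot":[[0,0,0],[0,0,0],[0,0,0],[0,0,0],[0,0,0],[0,0,0],[0,0,0],[0,0,0],[0,0,0]],"gripper":[0.2,0.2,0.2,0.2,0.2,0.2,0.2,0.2,0.2]}' 45
python3 st.py
python3 - <<'E'
from h import *
f=arm.grab_frame("wrist");cv2.imwrite("pics/w5.png",f["image"][:,:,::-1]);np.savez("w5.npz",**f)
t=arm.grab_frame("top");np.savez("t5.npz",**t);cv2.imwrite("pics/t5.png",cv2.resize(t["image"][170:230,120:190,::-1],None,fx=8,fy=8,interpolation=cv2.INTER_NEAREST))
E
```

```text
time_s: 6.28
position: [509.8, 151.6, 238.1]
orientation: [-2.359, -2.073, -0.006]
ft_force: [0.1, -0.5, -2.0]
grip_width: 0.327
t 6.28 p [509.8 151.6 238.1] q [ 0.16  0.46 -0.78  2.01  0.43  0.83  0.58] F [ 0.1 -0.5 -2. ] grip 0.327
[[ 0.128  0.992  0.002]
 [ 0.992 -0.128  0.003]
 [ 0.003  0.002 -1.   ]]
```

View pics/w5.png

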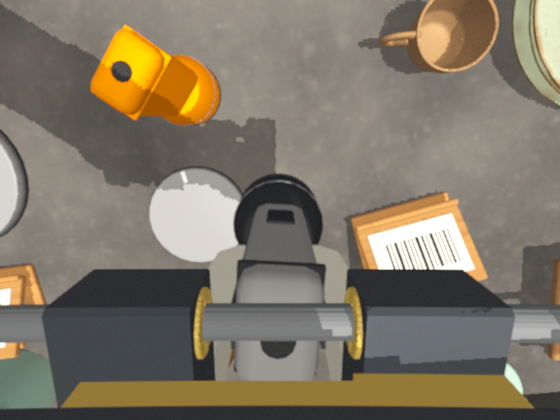

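View pics/t5.png

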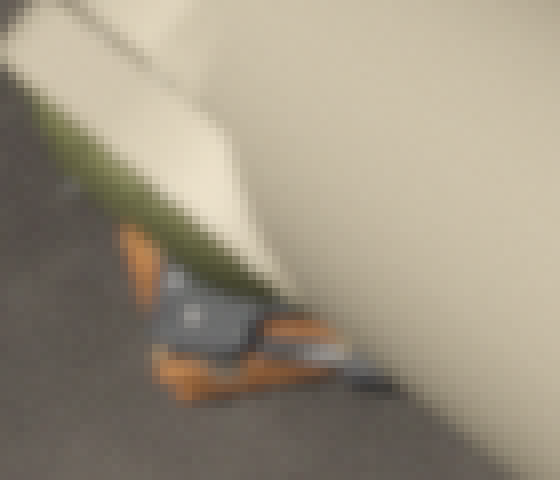

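Run:
```python
import cv2
w=cv2.imread("pics/w5.png");cv2.imwrite("pics/c5.png",cv2.resize(w[200:290,345:495],None,fx=5,fy=5,interpolation=cv2.INTER_NEAREST))
t=cv2.imread("pics/top0.png");cv2.imwrite("pics/c6.png",cv2.resize(t[175:225,128:188],None,fx=10,fy=10,interpolation=cv2.INTER_NEAREST))
```

```text
(no output)
```

View pics/c5.png

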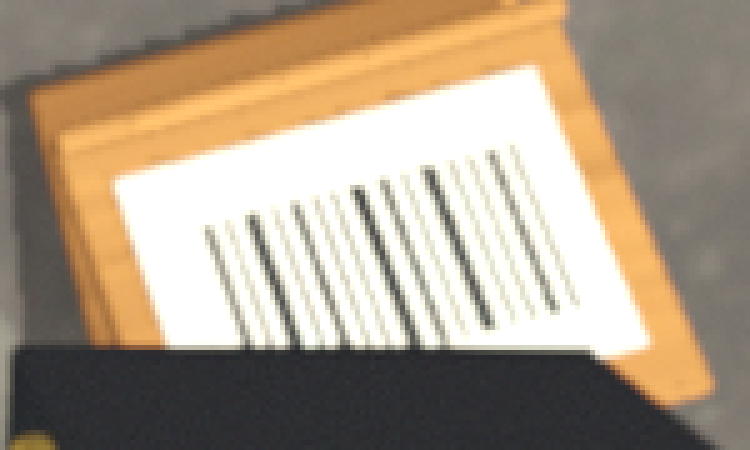

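View pics/c6.png

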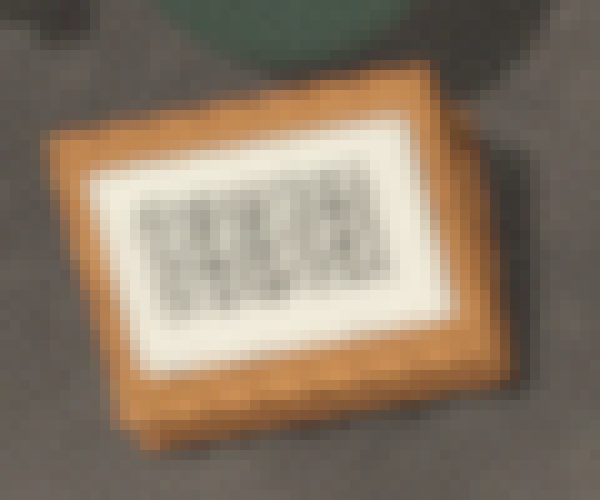

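Run:
```python
from h import *
f=dict(np.load("w5.npz"));t=arm.grab_frame("top")
c=np.array([(88,174),(408,118),(452,322),(145,380)])/10-.5+[128,175]
U=onz(t,c[:2],60);L=onz(t,c[2:],30)
cen=(U.sum(0)+L.sum(0))/4
def yw(v):return np.degrees(np.arctan2(-v[0],v[1])).round(2)
print("top",U.round(1),L.round(1),cen.round(1),"yaw",yw(U[0]-U[1]),yw(L[1]-L[0]),np.linalg.norm(U[0]-U[1]),np.linalg.norm(L[0]-L[1]),np.linalg.norm(U.mean(0)-L.mean(0)))
w=np.array([(113,180),(540,67),(650,347)])/5-.5+[345,200]
A=onz(f,w[:2],30);B=onz(f,w[2:],60)
print("wrist",A.round(1),B.round(1),np.linalg.norm(A[0]-A[1]),"yaw",yw(A[1]-A[0]),"side",np.linalg.norm(B[0]-A[1]))
y=np.radians(yw(A[1]-A[0]));xv=np.array([np.cos(y)*.866,np.sin(y)*.866,.5])
print("cen lower-edge",A.mean(0)+30*xv,"cen diag",(A[0]+B[0])/2)
```

```text
top [[609.  338.8  60. ]
 [621.9 247.4  60. ]] [[568.2 241.1  30. ]
 [554.6 330.   30. ]] [588.4 289.3  45. ] yaw 8.02 8.74 92.2723183549475 89.90535650891884 62.26232237306931
wrist [[571.3 241.4  30. ]
 [557.5 332.1  30. ]] [[609.3 339.2  60. ]] 91.8434083163923 yaw 8.65 side 60.30496012994035
cen lower-edge [590.05874681 290.65769151  45.        ] cen diag [590.29316642 290.26917428  45.        ]
```

```bash
python3 st.py 494,276,212,0.4945,0.0739,-0.866
```

```text
t 6.43 p [510.4 149.3 237.9] q [ 0.17  0.46 -0.77  2.01  0.43  0.83  0.59] F [ 1.2 -0.6 -1.4] grip 0.326
[[ 0.132  0.991  0.002]
 [ 0.991 -0.132  0.002]
 [ 0.003  0.002 -1.   ]]
shift tool [123.4 -33.   26.2]
rot [-0.5036  0.1337 -0.0345]
```

```bash
python3 -m crank '{"translation":[[5,-1,0],[17,-4,2],[31,-8,4],[45,-12,7],[59,-16,10],[73,-20,13],[87,-24,17],[100,-27,20],[111,-30,23],[118,-32,25],[122,-33,26],[123,-33,26]],"rot":[[-0.02,0.005,0],[-0.07,0.018,-0.005],[-0.13,0.034,-0.009],[-0.19,0.05,-0.013],[-0.25,0.066,-0.017],[-0.31,0.082,-0.021],[-0.36,0.096,-0.025],[-0.41,0.109,-0.028],[-0.45,0.12,-0.031],[-0.48,0.128,-0.033],[-0.5,0.133,-0.034],[-0.504,0.134,-0.034]],"gripper":[0.2,0.2,0.2,0.2,0.2,0.2,0.2,0.2,0.2,0.2,0.2,0.2]}' 45
python3 st.py 494.3,275.8,211.7,0.4945,0.0739,-0.866
python3 - <<'E'
from h import *
f=arm.grab_frame("wrist");cv2.imwrite("pics/w6.png",f["image"][:,:,::-1]);np.savez("w6.npz",**f)
f=arm.grab_frame("scene");cv2.imwrite("pics/s6.png",f["image"][:,:,::-1])
E
python3 st.py 494.3,275.8,211.7,0.4945,0.0739,-0.866
```

```text
time_s: 7.43
position: [492.5, 276.7, 211.7]
orientation: [2.061, 1.874, 0.622]
ft_force: [-0.3, 0.2, -2.9]
grip_width: 0.323
t 7.43 p [492.5 276.7 211.7] q [-0.52  0.37 -0.35  2.33  1.53  0.44 -0.77] F [-0.3  0.2 -2.9] grip 0.323
[[ 0.063  0.867  0.494]
 [ 0.99  -0.115  0.076]
 [ 0.123  0.485 -0.866]]
shift tool [-0.8  1.7  0.8]
rot [-0.0005 -0.002   0.    ]
t 7.53 p [493.5 275.6 212. ] q [-0.51  0.37 -0.35  2.33  1.53  0.44 -0.76] F [-0.5  0.1 -1.5] grip 0.327
[[ 0.065  0.867  0.494]
 [ 0.99  -0.116  0.074]
 [ 0.122  0.484 -0.866]]
shift tool [0.2 0.5 0.7]
rot [-0.0007 -0.0002  0.    ]
```

View pics/w6.png

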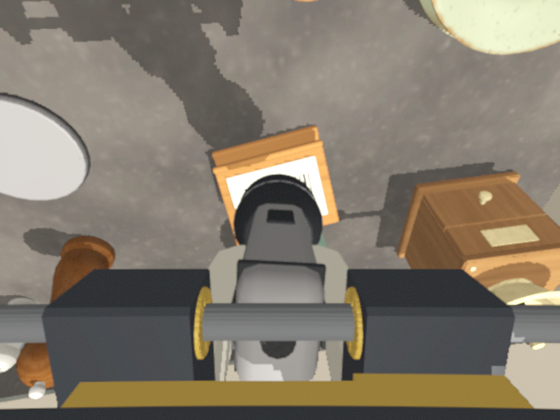

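View pics/s6.png

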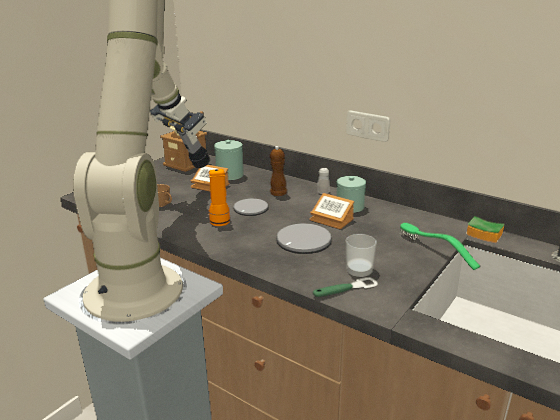

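Run:
```python
from h import *
f=dict(np.load("w6.npz"));y=np.radians(8.5);n=np.array([-.5*np.cos(y),-.5*np.sin(y),.866]);x=np.array([np.cos(y)*.866,np.sin(y)*.866,.5]);yy=np.array([-np.sin(y),np.cos(y),0]);c=np.array([589.5,290,45])
print("pred corners low",proj(f,[c-30*x-45*yy,c-30*x+45*yy,c+30*x+45*yy]).round(1))
p=np.array([493.5,275.6,212.]);R=np.array([[.065,.867,.494],[.99,-.116,.074],[.122,.484,-.866]])
a=np.linspace(0,2*np.pi,90)
for h in (0,42):
    P=proj(f,[p+R@np.array([31*np.cos(k),31*np.sin(k),122.5-h]) for k in a]);print("head",h,P.min(0).round(1),P.max(0).round(1))
cv2.imwrite("pics/c7.png",cv2.resize(f["image"][120:250,200:350,::-1],None,fx=5,fy=5,interpolation=cv2.INTER_NEAREST))
```

```text
pred corners low [[225.4 177.4]
 [314.1 155.4]
 [326.7 213.1]]
head 0 [238.1 174.6] [314.8 248.8]
head 42 [231.5 183.9] [321.3 269.8]
```

View pics/c7.png

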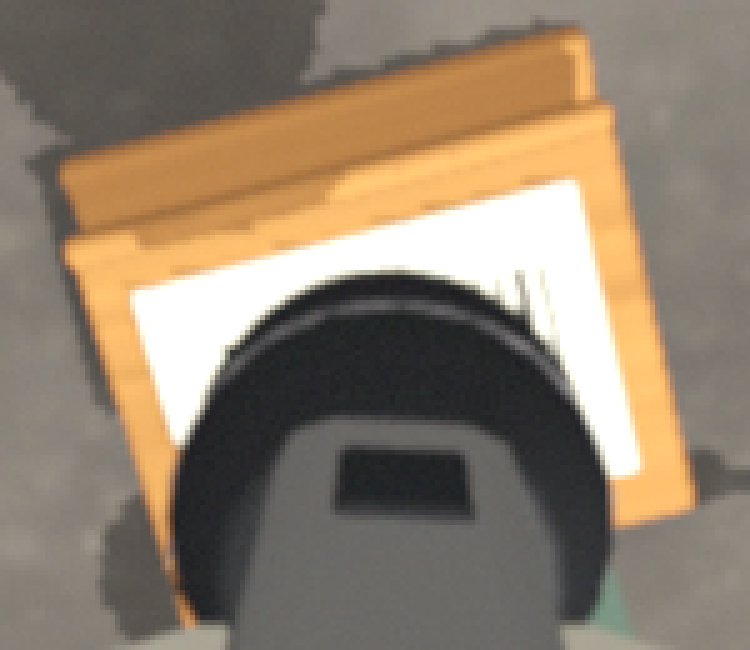

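```bash
python3 - <<'E'
from h import *
for i in range(60):
    arm.grab_frame("scene")
    if i%12==0: s=arm.read_state();print(round(s["time_s"],2),s["position"].round(1),abs(s["joint_vel"]).max().round(4))
E
python3 st.py 510,150,238,0,0,-1,0.131,0.991,0
```

```text
7.58 [494.  275.2 212.2] 0.0111
8.18 [494.  275.6 212.2] 0.0032
8.78 [493.9 275.7 212.2] 0.0015
9.38 [493.9 275.7 212.2] 0.001
9.98 [493.9 275.7 212.2] 0.0018
t 10.53 p [493.9 275.7 212.2] q [-0.51  0.37 -0.35  2.33  1.53  0.44 -0.76] F [-0.3 -0.7 -1.6] grip 0.325
[[ 0.065  0.866  0.495]
 [ 0.99  -0.117  0.074]
 [ 0.122  0.485 -0.866]]
shift tool [-120.3   41.1  -23.7]
rot [ 0.5061 -0.1363  0.0329]
```

```bash
python3 -m crank '{"translation":[[-4,1,-3],[-15,5,-6],[-29,10,-9],[-43,15,-12],[-57,20,-15],[-71,24,-17],[-85,29,-19],[-98,33,-21],[-108,37,-22],[-115,39,-23],[-119,41,-24],[-120,41,-24]],"rot":[[0.02,-0.005,0],[0.07,-0.018,0.005],[0.13,-0.034,0.009],[0.19,-0.05,0.013],[0.25,-0.066,0.017],[0.31,-0.082,0.021],[0.36,-0.096,0.025],[0.41,-0.109,0.028],[0.45,-0.12,0.031],[0.48,-0.129,0.032],[0.5,-0.135,0.033],[0.506,-0.136,0.033]],"gripper":[0.2,0.2,0.2,0.2,0.2,0.2,0.2,0.2,0.2,0.2,0.2,0.2]}' 45
python3 st.py 531,58,200,0,0,-1,0.131,0.991,0
```

```text
time_s: 11.53
position: [510.6, 148.8, 238.1]
orientation: [-2.365, -2.067, 0.001]
ft_force: [-0.2, 0.4, -1.8]
grip_width: 0.327
t 11.53 p [510.6 148.8 238.1] q [ 0.1   0.44 -0.68  2.01  0.38  0.82  0.65] F [-0.2  0.4 -1.8] grip 0.327
[[ 0.134  0.991 -0.001]
 [ 0.991 -0.134 -0.   ]
 [-0.    -0.001 -1.   ]]
shift tool [-87.2  32.4  38.1]
rot [-0.0009  0.0003 -0.0027]
```

```bash
python3 -m crank '{"translation":[[-3,1,0],[-11,4,2],[-24,9,6],[-38,14,12],[-52,19,18],[-65,24,25],[-76,28,31],[-83,31,36],[-87,32,38],[-87,32,38],[-87,32,38]],"rot":[[0,0,0],[0,0,0],[0,0,0],[0,0,0],[0,0,0],[0,0,0],[0,0,0],[0,0,0],[0,0,0],[0,0,0],[0,0,0]],"gripper":[0.2,0.2,0.2,0.2,0.2,0.2,0.2,0.2,0.2,0.2,0.2]}' 45
python3 - <<'E'
from h import *
f=arm.grab_frame("wrist");cv2.imwrite("pics/w8.png",f["image"][:,:,::-1])
s=arm.grab_frame("scene");cv2.imwrite("pics/s8.png",cv2.resize(s["image"][120:240,200:320,::-1],None,fx=4,fy=4))
a=np.linspace(0,2*np.pi,60)
P=proj(f,np.c_[530.8+55*np.cos(a),58.9+55*np.sin(a),a*0+10]);print(P.min(0),P.max(0))
E
python3 st.py 531,58,135,0,0,-1
```

```text
time_s: 12.45
position: [530.7, 58.7, 200.1]
orientation: [-2.364, -2.067, 0.001]
ft_force: [-0.4, 0.7, -2.0]
grip_width: 0.323
[223.1829921  138.21699817] [333.71168081 246.70396254]
t 12.55 p [530.8  59.3 200.5] q [ 0.24  0.49 -0.64  2.05  0.43  0.74  0.77] F [ 0.   0.2 -2. ] grip 0.327
[[ 0.133  0.991 -0.   ]
 [ 0.991 -0.133  0.   ]
 [ 0.    -0.    -1.   ]]
shift tool [-1.3  0.4 65.5]
rot [-0.0003 -0.0004  0.    ]
```

View pics/w8.png

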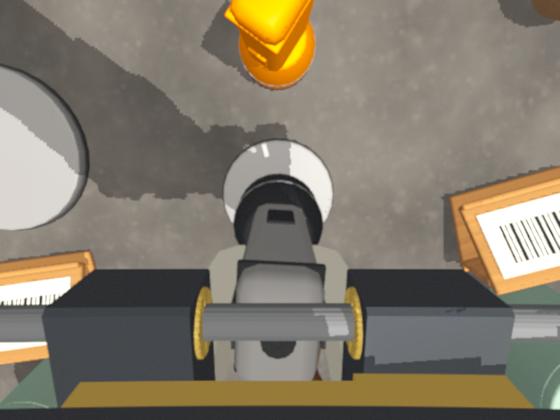

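View pics/s8.png

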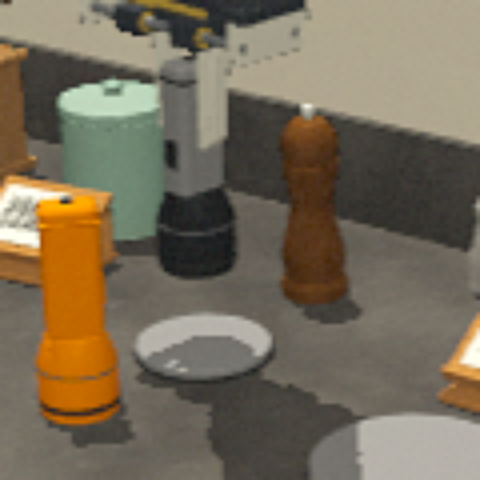

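```bash
python3 -m crank '{"translation":[[0,0,3],[-1,0,9],[-1,0,17],[-1,0,26],[-1,0,35],[-1,0,44],[-1,0,52],[-1,0,58],[-1,0,62],[-1,0,64],[-1,0,64],[-1,0,64]],"rot":[[0,0,0],[0,0,0],[0,0,0],[0,0,0],[0,0,0],[0,0,0],[0,0,0],[0,0,0],[0,0,0],[0,0,0],[0,0,0],[0,0,0]],"gripper":[0.2,0.2,0.2,0.2,0.2,0.2,0.2,0.2,0.2,0.2,0.2,0.2]}' 45
python3 -m crank '{"translation":[[0,0,0.5],[0,0,1],[0,0,1.5],[0,0,2],[0,0,2.5],[0,0,2.5]],"rot":[[0,0,0],[0,0,0],[0,0,0],[0,0,0],[0,0,0],[0,0,0]],"gripper":[0.2,0.2,0.2,0.2,0.2,0.2]}' 45
```

```text
time_s: 13.55
position: [530.8, 58.4, 136.6]
orientation: [-2.364, -2.069, -0.0]
ft_force: [0.9, -0.9, -1.6]
grip_width: 0.326
time_s: 14.05
position: [530.7, 58.3, 134.0]
orientation: [-2.364, -2.069, -0.0]
ft_force: [0.3, -0.1, -2.7]
grip_width: 0.324
```

```bash
for i in 1 2; do python3 -m crank '{"translation":[[0,0,0.4],[0,0,0.8],[0,0,1.2],[0,0,1.2],[0,0,1.2]],"rot":[[0,0,0],[0,0,0],[0,0,0],[0,0,0],[0,0,0]],"gripper":[0.2,0.2,0.2,0.2,0.2]}' 45; done
```

```text
time_s: 14.47
position: [530.7, 58.3, 132.8]
orientation: [-2.364, -2.069, -0.0]
ft_force: [0.1, 0.0, -0.9]
grip_width: 0.329
time_s: 14.88
position: [530.8, 58.5, 132.7]
orientation: [2.363, 2.069, 0.001]
ft_force: [-4.4, -1.7, 13.8]
grip_width: 0.328
```

```bash
python3 -m crank '{"translation":[[0,0,0],[0,0,0],[0,0,0],[0,0,0],[0,0,0],[0,0,0],[0,0,0],[0,0,0],[0,0,0],[0,0,0]],"rot":[[0,0,0],[0,0,0],[0,0,0],[0,0,0],[0,0,0],[0,0,0],[0,0,0],[0,0,0],[0,0,0],[0,0,0]],"gripper":[0.33,0.36,0.4,0.45,0.52,0.6,0.7,0.8,0.9,0.95]}'
python3 - <<'E'
from h import *
f=arm.grab_frame("wrist");cv2.imwrite("pics/w9.png",f["image"][:,:,::-1])
s=arm.grab_frame("scene");cv2.imwrite("pics/s9.png",cv2.resize(s["image"][120:240,200:320,::-1],None,fx=4,fy=4))
E
python3 st.py
```

```text
time_s: 15.72
position: [530.8, 58.5, 132.7]
orientation: [2.364, 2.069, 0.001]
ft_force: [0.8, 0.1, -0.9]
grip_width: 0.831
t 15.82 p [530.8  58.5 132.7] q [ 0.17  0.58 -0.56  2.11  0.54  0.6   0.67] F [-0.2  0.3  0. ] grip 0.91
[[ 0.132  0.991  0.001]
 [ 0.991 -0.132 -0.   ]
 [-0.     0.001 -1.   ]]
```

View pics/w9.png

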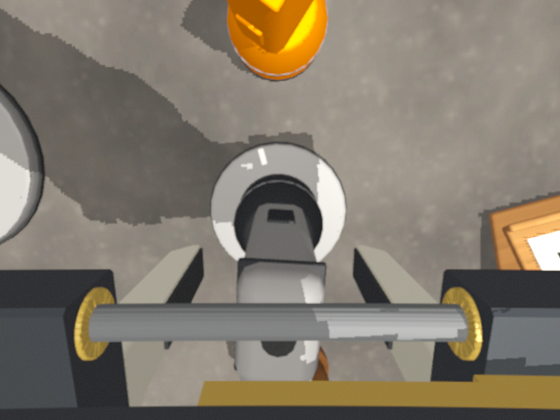

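View pics/s9.png

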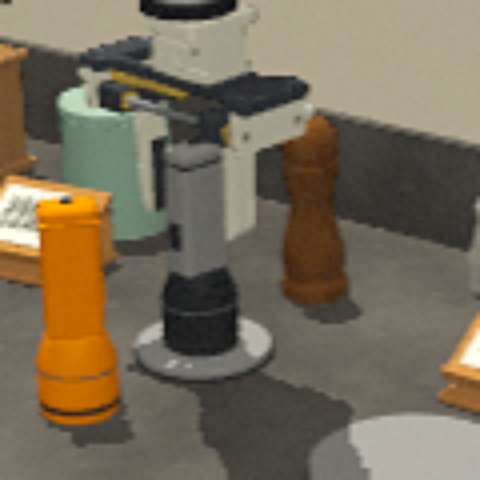

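Fingers are open, with the scanner standing centred on the pad (wrist image, 278,215). Retract straight up.

```bash
python3 -m crank '{"translation":[[0,0,-3],[0,0,-10],[0,0,-20],[0,0,-35],[0,0,-50],[0,0,-65],[0,0,-80],[0,0,-95],[0,0,-108],[0,0,-116],[0,0,-120],[0,0,-120]],"rot":[[0,0,0],[0,0,0],[0,0,0],[0,0,0],[0,0,0],[0,0,0],[0,0,0],[0,0,0],[0,0,0],[0,0,0],[0,0,0],[0,0,0]],"gripper":[1,1,1,1,1,1,1,1,1,1,1,1]}'
python3 - <<'E'
from h import *
f=arm.grab_frame("wrist");cv2.imwrite("pics/w10.png",f["image"][:,:,::-1])
s=arm.grab_frame("scene");cv2.imwrite("pics/s10.png",s["image"][:,:,::-1])
E
python3 st.py
```

```text
time_s: 16.82
position: [531.0, 58.5, 253.8]
orientation: [2.363, 2.068, 0.003]
ft_force: [0.8, 0.3, -0.5]
grip_width: 1.001
t 16.92 p [530.5  58.3 252.5] q [ 0.29  0.43 -0.69  1.99  0.36  0.85  0.84] F [ 0.3  0.4 -1. ] grip 0.996
[[ 0.133  0.991  0.   ]
 [ 0.991 -0.133 -0.   ]
 [-0.     0.001 -1.   ]]
```

View pics/w10.png

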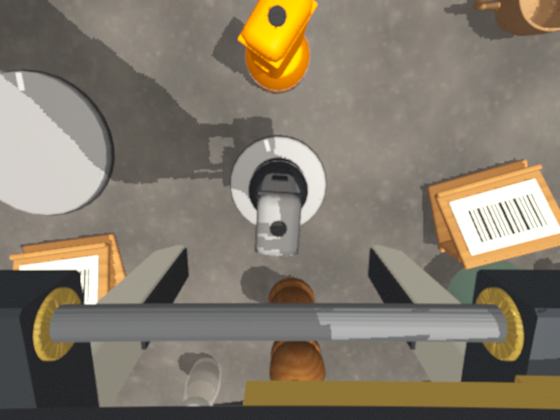

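View pics/s10.png

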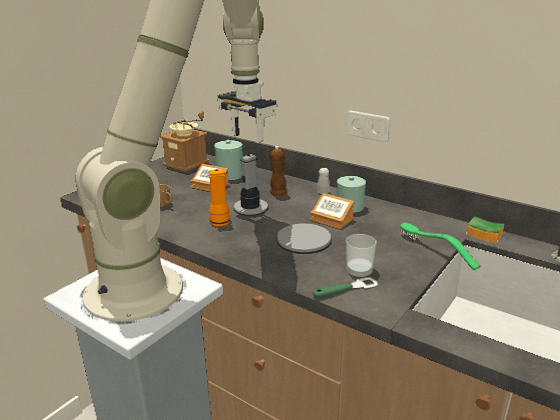

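The scanner stands upright and centred on the pad (wrist image, 278,185). Everything else is in place and the gripper is clear.

```bash
python3 -c "
from station import arm
print(arm.job_done())"
```

```text
the job is handed in; nothing more can be done
None
```

I scanned the label in front of the taller (left) canister and stood the scanner back upright on the small pad. I handed the job in at about 17 s; no verdict is reported.

- **Scan:** I held the window about 70 mm from the middle of the card and square to it, still for about 3 s. The arm drifted less than 1 mm. Predicted and observed card corners agreed to about 2 px, and the scanner's axis was about 1 mm off the tool axis. There is no read signal, so I judged the scan by geometry alone.
- **Placing:** The scanner touched down with about 14 N and was released there. The last images show its whole foot on the pad, roughly centred.
- **Other things:** The orange look-alike, the labels, the canister and the pepper mill look undisturbed in the last images. The gripper is open, about 120 mm above where it let go, and touching nothing.
- **Disagreements:** The first label yaw readings were 5.4° and 9.4°. A second measurement settled on about 8.5°. The triangulated canister knobs read 133 mm and 101 mm against the stated 140 mm and 110 mm. The left one still came out clearly taller.

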